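# Dowel a sprung cover, set its quarter-turn fastener and hold it home

## Robot

A 6-joint arm with a two-finger parallel gripper is mounted at the origin on a cart in front of the work surface, level with it; the furniture and walls round the work are solid. World frame = base frame: x ahead of the robot, y to its left, z up, the work surface at z = 0. Lengths are in mm, angles in degrees, forces in N, time in s.
With the tool pointing down it reaches from about 300 to 850 mm from the base axis. Payload 4.2 kg.
Tool frame: the origin (TCP) lies on the centre line of the jaws, within the pads' length; the fingertips stand 11 mm ahead of it and the grasp point (between the pads) lies 8 mm behind it; z points along the fingers, y is the direction in which the jaws open and shut (so a half turn about z gives the same grasp; the last joint's range is limited). The gripper opens to 91 mm and grips with 3 to 60 N. Pads are 32 mm wide; open, the fingers measure 118 mm over their backs; the gripper's body (76 mm by 178 mm) begins 60 mm behind the grasp point.
Start: joints at [-64.343, 18.312, 89.639, -0, 72.044, -1.146], TCP at [259.286, -513.237, 224.976] pointing down, gripper open.
Joint ranges: [-177.97, 177.97], [-48.28, 115.42], [12.27, 149.76], [-77.06, 257.06], [2.81, 150.46], [-146.56, 146.56]. Speed limits (degrees/s): [147.25, 147.25, 180, 180, 180, 180].

## Interface

Orientations are given as a 3x3 rotation matrix whose columns are the frame's x, y, z axes.
In Python, from workcell import ctrl gives the robot as it stands. The module is installed in compiled form; this text tells all that it offers.
- The arm moves only by the tool drive_tool, never from a script. Its argument "deltas" is a list of rows, each a list of 3 entries, a list of its own where there are three numbers: the turn, a rotation vector about the tool's x, y, z in rad, then the shift along the tool's x, y, z in cm, then the opening, from 0 (shut) to 1 (fully open). In form: [[[wx, wy, wz], [x, y, z], gripper], ...]. A call has 1 to 10 rows; each row shifts and turns the commanded pose from where the row before left it, along the tool's axes as they then stand; what a row does not reach is not made up. A row lasts 1/8 s, in which the tool goes at most 62.5 mm and 10.7 degrees, less where a joint would pass 70% of its speed; a pose out of reach is approached as far as the arm can. A call is refused whole if a number of a shift passes 6.25 or a number of a turn 0.188, either way. A call with a gripper value outside its range is refused whole. The fingers move at their own pace and stop on an object; "grip_force" is the grip in N (left out, the last holds). Time passes only in rows, so rows that do not move let the fingers close. It gives the time, the measured TCP pose, the force and the opening at its end, in the units of the state.
- ctrl.state(): the state, without advancing time (a new reading comes with each control period).
- ctrl.capture(name): name is "side" or "top"; returns the picture (384x512x3 uint8, red, green, blue); there is no depth.
- ctrl.calibration(name): a dict with "camera_matrix" (3x3 intrinsics, pixels), "T" (4x4, takes a point from camera to world coordinates). Camera axes: x right, y up, looking along -z (the intrinsics and any distortion apply to the point x, -y, -z); pixel columns grow to the right and rows downward; lengths in mm; the calibration is good to about 2 mm. A picture is of the moment at which its call begins. calibration takes no time and is no camera call.
- ctrl.finish_job(): hands the job in, once; it reports no verdict.
Trained networks look in the newest picture that a camera, given by its name, has taken for a name from the list of things; names that differ only in an ending like _2 or _b are one class to them, and where a whole thing is asked for, a point or a joint stands for the part that bears it (a point fixed in the world has none). Each returns a list of dicts, best first, with "score" (0 to 1); they miss things now and then, are a little off and sometimes report something else, mostly with a low value. They report only what shows in the picture. A call takes as long as a camera call.
- ctrl.outline_of(camera, label): "mask" (384x512 bool, what is visible of it) and "rect" ([left, top, width, height] in pixels, round what is visible of it).
The state is a dict: "clock": time; "qpos": joint angles; "qd": joint speeds; "tau": joint torques, N m; "tool_pos": TCP position; "eef_rot": TCP orientation; "wrist_force": force on the tool from outside, world axes, zero at the start; "moment": the same for the moment, N m; "finger_gap": finger opening in mm.
Only numpy, scipy, OpenCV 4.12 (cv2) and the standard library are available. Lean on these libraries where they do the work, as an engineer would, in place of code of your own. Each camera call takes 0.05 s, during which the arm holds its last target.

## Task

Drop the two steel dowel pins, one after the other, through the cover plate into the housing's two bores until they rest on the bottom; then turn the quarter-turn fastener clockwise until its slot lines up with the two black index marks on the cover. Then press the sprung cover fully home against the housing and finish while still holding it pressed there, so that I can set the screws. Leave the other parts on the bench where they are.

Things in the scene. Friction and masses are not known exactly. Their poses are not given: they have to be found in the camera images.
- housing: aluminium housing fixed to the bench: block 130 mm (its x) by 180 mm (its y) by 60 mm high on a grey flange 150 x 200 x 8 mm; origin at the centre of the underside, z up. Its two round dowel bores (20 mm wide) lie at y = -66 and +66 mm, x = 0. A steel cover plate, 130 x 180 mm and 6 mm thick, lies above it; the cover's top is 72 mm above the bench, 66 mm when pressed home. The cover has a 20 mm hole over each bore.
- bore0 (a point): centre of the bottom of the bore at the housing's y = -66 mm, 20 mm above the bench (52 mm below the raised cover's top). Bore and cover hole are 20 mm wide. A pin on the bottom stands 10 mm above the raised cover.
- bore1 (a point): the same for the bore at the housing's y = +66 mm
- pin_a_mid (a point): loose plain ground steel dowel pin, 16 mm in diameter and 62 mm long, about 0.1 kg, standing on end on the bench; this point is its centre, 31 mm up. Either pin goes into either bore.
- pin_b_mid (a point): the second, identical dowel pin; its centre
- fastener_grip (a point): on the fastener's turning axis at the centre of the cover, half-way up its dark steel grip bar, 14 mm above the raised cover's top. The bar is 34 mm long, 12 mm wide and 16 mm high, its top 22 mm above the cover; a 4 mm slot runs along its top and shows its direction. Under it is a disc head 38 mm across and 6 mm high. Grip the bar across its 12 mm width.
- fastener (a joint): angle of the fastener in rad about the vertical axis, positive counter-clockwise seen from above. At 0 the slot and bar lie along the housing's y, in line with the two index marks, and the crossbar under the cover can enter its slot in the housing; at q the bar lies at angle q from the housing's y. It starts between 0.8 and 1.5, so turn clockwise; it can overrun to -0.5. It stays where it is left (friction 0.04 N m).
- press_pad (a point): centre of the top of a round black rubber pad (24 mm across, 2 mm high) on the cover, 47 mm from the fastener axis towards the housing's -x; a good place to press. 74 mm above the bench with the cover raised.
- cover (a joint): how far the cover is pressed down, m: 0 raised, 0.006 fully home on the housing. Springs lift it: about 3 N starts it, about 8 N brings it home, and it rises when let go. If the fastener is more than about 0.25 rad off its marks, its crossbar stops the cover after about 2 mm. It may be pressed anywhere, the fastener included.
- end_cap: bystander: round steel cap, 52 mm across, 18 mm high, on the bench; origin at its underside
- bracket: bystander: small steel angle bracket, 40 x 50 x 36 mm; origin at its underside
- square_block: bystander: steel block 30 x 45 x 40 mm; origin at its underside

How it is judged (in metres and radians):
On the way, in this order (a step that is already met when the one before it is completed fails the run):
1. one dowel pin rests on the bottom of a bore (((horizontal distance between pin_a_mid and bore0 below 0.006 m and z of pin_a_mid in the frame of housing below 0.056 m and angle between pin_a_mid's own z axis and vertical below 0.15 rad) or (horizontal distance between pin_a_mid and bore1 below 0.006 m and z of pin_a_mid in the frame of housing below 0.056 m and angle between pin_a_mid's own z axis and vertical below 0.15 rad) or (horizontal distance between pin_b_mid and bore0 below 0.006 m and z of pin_b_mid in the frame of housing below 0.056 m and angle between pin_b_mid's own z axis and vertical below 0.15 rad) or (horizontal distance between pin_b_mid and bore1 below 0.006 m and z of pin_b_mid in the frame of housing below 0.056 m and angle between pin_b_mid's own z axis and vertical below 0.15 rad))), for 0.1 s.
2. both dowel pins rest on the bottoms of the two bores ((((horizontal distance between pin_a_mid and bore0 below 0.006 m and z of pin_a_mid in the frame of housing below 0.056 m and angle between pin_a_mid's own z axis and vertical below 0.15 rad) and (horizontal distance between pin_b_mid and bore1 below 0.006 m and z of pin_b_mid in the frame of housing below 0.056 m and angle between pin_b_mid's own z axis and vertical below 0.15 rad)) or ((horizontal distance between pin_a_mid and bore1 below 0.006 m and z of pin_a_mid in the frame of housing below 0.056 m and angle between pin_a_mid's own z axis and vertical below 0.15 rad) and (horizontal distance between pin_b_mid and bore0 below 0.006 m and z of pin_b_mid in the frame of housing below 0.056 m and angle between pin_b_mid's own z axis and vertical below 0.15 rad)))), for 0.2 s.
3. the fastener's slot is in line with the index marks (value of joint fastener between -0.2 and 0.2 rad and (((horizontal distance between pin_a_mid and bore0 below 0.006 m and z of pin_a_mid in the frame of housing below 0.056 m and angle between pin_a_mid's own z axis and vertical below 0.15 rad) and (horizontal distance between pin_b_mid and bore1 below 0.006 m and z of pin_b_mid in the frame of housing below 0.056 m and angle between pin_b_mid's own z axis and vertical below 0.15 rad)) or ((horizontal distance between pin_a_mid and bore1 below 0.006 m and z of pin_a_mid in the frame of housing below 0.056 m and angle between pin_a_mid's own z axis and vertical below 0.15 rad) and (horizontal distance between pin_b_mid and bore0 below 0.006 m and z of pin_b_mid in the frame of housing below 0.056 m and angle between pin_b_mid's own z axis and vertical below 0.15 rad)))), for 0.2 s.
4. the cover is pressed home by the gripper (all of step 3 and value of joint cover above 0.0045 m and contact force between the fingers and cover above 3 N), for 0.2 s.
At the end, for the whole second after the job is handed in: a dowel pin stands in each bore (within 6 mm of its axis, down to within 5 mm of the bottom, tilted less than 0.15 rad), the fastener is within 0.2 rad of its marks, and the gripper's fingers still press the cover, with more than 3 N, at least 4.5 mm down of its 6 mm (all of step 4); the arm keeps its last pose, push and grip.
It fails at once if the end cap is moved more than 30 mm (distance of end_cap from where it was at the start of the episode above 0.03 m).
It fails at once if the bracket is moved more than 30 mm (distance of bracket from where it was at the start of the episode above 0.03 m).
It fails at once if the square block is moved more than 30 mm (distance of square_block from where it was at the start of the episode above 0.03 m).
It also fails if it takes over 69 s, if anything falls off the work surface, if the arm or the gripper's body presses on something with over 40 N, if the wrist force passes 120 N, or if a joint passes its speed limit or range.

## Working session

There is one attempt and no reset: what is moved stays moved. The work goes in short steps, Python scripts to look and compute and a tool call to move; the robot and the scene stay as the last step left them, time stands still between calls to the robot, and variables do not carry over. Pictures are saved under pics/ and viewed, and the job is handed in when it is done.

Besides the shell and the picture viewer there is one more tool, called as name(argument=value, ...), one argument or row to a line, values as JSON. drive_tool: Moves the arm, as the interface text tells. Its arguments: {"type":"object","properties":{"deltas":{"type":"array"},"grip_force":{"type":"number"}},"required":["deltas"]}

```bash
mkdir -p pics
python3 - <<'E'
from workcell import ctrl
import cv2,numpy as np
s=ctrl.state()
for k,v in s.items(): print(k,np.round(v,3).tolist())
for n in("side","top"):
    im=ctrl.capture(n); cv2.imwrite(f"pics/{n}0.png",im[:,:,::-1])
    c=ctrl.calibration(n); print(n,{k:np.round(v,3).tolist() if not isinstance(v,str) else v for k,v in c.items()})
    for l in("housing","pin_a_mid","fastener_grip","press_pad","end_cap","bracket","square_block"):
        for d in ctrl.outline_of(n,l)[:3]: print(n,l,round(float(d["score"]),2),d["rect"],int(d["mask"].sum()))
print(ctrl.state()["clock"])
E
```

```text
clock 0.0
qpos [-64.343, 18.353, 89.707, -0.001, 72.042, -1.145]
qd [0.028, -0.104, -0.031, 0.124, 0.001, 0.065]
tau [-0.001, -41.247, -23.198, 0.073, 0.046, -0.0]
tool_pos [259.072, -512.795, 224.107]
eef_rot [[0.893, 0.451, -0.001], [0.451, -0.893, 0.002], [0.0, -0.002, -1.0]]
wrist_force [-0.261, 0.51, 0.011]
moment [0.037, 0.046, 0.011]
finger_gap 91.061
side {'camera_matrix': [[400.857, 0.0, 256.952], [0.0, 400.857, 193.986], [0.0, 0.0, 1.0]], 'T': [[-0.969, 0.153, -0.195, 340.733], [-0.248, -0.545, 0.801, 689.063], [0.017, 0.824, 0.566, 601.469], [0.0, 0.0, 0.0, 1.0]]}
side housing 0.61 [195.1, 165.3, 66.6, 66.0] 3858
side pin_a_mid 0.56 [245.4, 283.8, 10.6, 27.7] 215
side fastener_grip 0.65 [218.8, 170.7, 20.7, 15.4] 199
side press_pad 0.93 [196.6, 157.8, 64.7, 47.6] 2375
side end_cap 0.8 [305.6, 255.1, 20.2, 18.4] 370
side bracket 0.59 [313.3, 180.0, 16.9, 21.8] 210
side bracket 0.28 [302.8, 151.7, 5.5, 23.8] 103
side square_block 0.61 [217.3, 154.3, 17.2, 9.2] 176
top {'camera_matrix': [[427.825, 0.0, 252.835], [0.0, 427.825, 195.46], [0.0, 0.0, 1.0]], 'T': [[0.025, 0.99, -0.136, 383.167], [-0.999, 0.029, 0.025, -32.322], [0.028, 0.136, 0.99, 1117.409], [0.0, 0.0, 0.0, 1.0]]}
top housing 0.69 [228.7, 138.0, 76.9, 67.7] 4414
top pin_a_mid 0.6 [137.9, 214.6, 12.8, 8.2] 77
top fastener_grip 0.55 [260.7, 160.1, 14.6, 13.1] 178
top press_pad 0.75 [226.6, 138.8, 79.1, 62.3] 3662
top end_cap 0.76 [188.8, 250.5, 25.1, 16.6] 297
top bracket 0.86 [292.5, 252.1, 24.4, 15.5] 301
top square_block 0.78 [324.4, 139.8, 21.5, 21.4] 266
0.8
```

```bash
cd pics; python3 -c "
import cv2
t=cv2.imread('top0.png');cv2.imwrite('top0c.png',cv2.resize(t[90:300,110:370],None,fx=3,fy=2.85,interpolation=2))
t=cv2.imread('side0.png');cv2.imwrite('side0c.png',cv2.resize(t[130:330,150:400],None,fx=3,fy=3,interpolation=2))
"
```

```text
(no output)
```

View pics/top0.png

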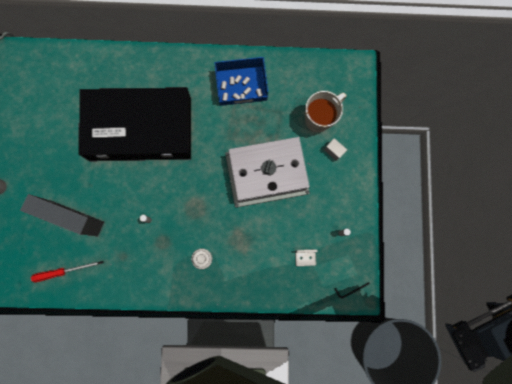

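View pics/top0c.png

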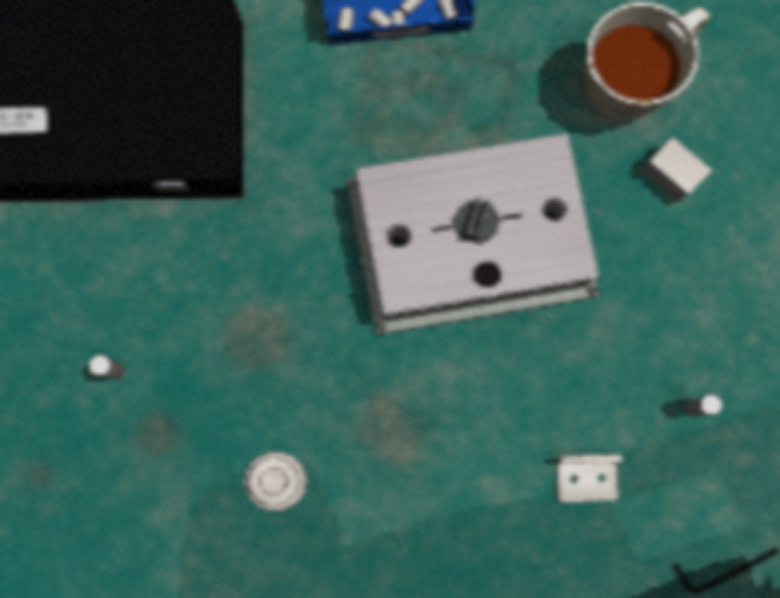

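View pics/side0c.png

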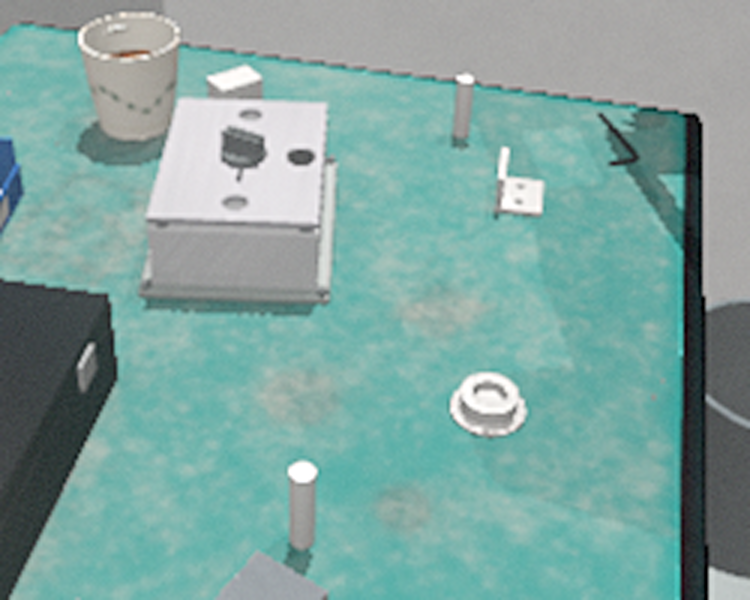

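```bash
cat > h.py <<'E'
from workcell import ctrl
import cv2,numpy as np
C={n:ctrl.calibration(n) for n in("side","top")}
def proj(n,P):
    K=np.array(C[n]["camera_matrix"]);T=np.linalg.inv(np.array(C[n]["T"]))
    P=np.atleast_2d(P);p=(T[:3,:3]@P.T).T+T[:3,3]
    p=p*[1,-1,-1];u=(K@p.T).T
    return u[:,:2]/u[:,2:]
def back(n,uv,z):
    K=np.array(C[n]["camera_matrix"]);T=np.array(C[n]["T"])
    d=np.linalg.solve(K,[uv[0],uv[1],1])*[1,-1,-1]
    d=T[:3,:3]@d;o=T[:3,3];return o+d*(z-o[2])/d[2]
def zoom(n,src,x0,y0,w,h,name,f=6):
    im=cv2.imread(src);cv2.imwrite(name,cv2.resize(im[y0:y0+h,x0:x0+w],None,fx=f,fy=f,interpolation=cv2.INTER_CUBIC))
def dark(g,u,v,r,thr=None):
    """centroid of dark blob near u,v"""
    u0,v0=int(round(u))-r,int(round(v))-r
    p=g[v0:v0+2*r+1,u0:u0+2*r+1].astype(float)
    bg=np.percentile(p,80);w=np.clip(bg-p-0.25*(bg-p.min()),0,None)
    yy,xx=np.mgrid[0:p.shape[0],0:p.shape[1]]
    return np.array([(w*xx).sum()/w.sum()+u0,(w*yy).sum()/w.sum()+v0])
E
python3 - <<'E'
from h import *
gt=cv2.imread("pics/top0.png",0);gs=cv2.imread("pics/side0.png",0)
T={"h+":(243,172.5),"h-":(294.7,163.3),"pad":(272.3,185.8)}
S={"h-":(233.7,168),"h+":(228.3,197.3),"pad":(250.3,182.3)}
for n,g,D in(("top",gt,T),("side",gs,S)):
    for k,v in D.items():
        c=dark(g,*v,5); print(n,k,c.round(2),back(n,c,74 if k=="pad" else 72).round(1),back(n,v,72).round(1))
print("fast",back("top",(268.7,167.5),94).round(1))
for n,uv in(("top",(143,218.4)),("side",(250.9,287.3)),("top",(347,225+7)),("side",(305,156.3))):print(n,back(n,uv,62).round(1))
for a,b in(((143,218.4),0),):pass
E
```

```text
top h+ [242.58 172.61] [583.8 -31.4  72. ] [584.1 -32.5  72. ]
top h- [294.29 163.3 ] [ 611.4 -159.9   72. ] [ 611.4 -161.    72. ]
top pad [271.93 185.86] [ 552.3 -104.9   74. ] [ 552.8 -106.    72. ]
side h- [232.66 168.21] [ 612.3 -157.2   72. ] [ 610.1 -159.    72. ]
side h+ [227.89 196.73] [585.  -31.7  72. ] [583.4 -29.7  72. ]
side pad [249.9  181.95] [ 551.8 -103.3   74. ] [ 551.3 -105.    72. ]
fast [594.2 -94.8  94. ]
top [463.9 209.6  62. ]
side [464.5 211.8  62. ]
top [ 444.1 -294.2   62. ]
side [ 444.2 -289.4   62. ]
```

drive_tool(
  deltas=[
    [[0,0,-0.185],[0,0,0],1],
    [[0,0,-0.185],[0,0,0],1],
    [[0,0,-0.185],[0,0,0],1],
    [[0,0,-0.185],[0,0,0],1],
    [[0,0,-0.185],[0,0,0],1],
    [[0,0,-0.185],[0,0,0],1],
    [[0,0,-0.185],[0,0,0],1],
    [[0,0,-0.019],[0,0,0],1],
  ],
  grip_force=30,
)

```text
clock: 1.8
tool_pos: [259.3, -513.2, 225.0]
eef_rot: [[-0.208, 0.978, 0.0], [0.978, 0.208, -0.0], [-0.0, 0.0, -1.0]]
wrist_force: [-0.2, -0.5, 0.3]
finger_gap: 91.3
```

Run:
```python
from h import *
a=cv2.imread("pics/top0.png");b=cv2.imread("pics/side0.png")
def z(im,x0,y0,w,h,f):return cv2.resize(im[y0:y0+h,x0:x0+w],None,fx=f,fy=f,interpolation=cv2.INTER_NEAREST)
A=[z(a,128,204,30,30,10),z(a,332,218,30,30,10),z(a,252,152,30,30,10)]
B=[z(b,236,276,30,40,8),z(b,290,146,30,40,8)]
cv2.imwrite("pics/z1.png",np.hstack(A)[:, :800]); 
cv2.imwrite("pics/z2.png",np.hstack(B))
```

```text
(no output)
```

View pics/z1.png

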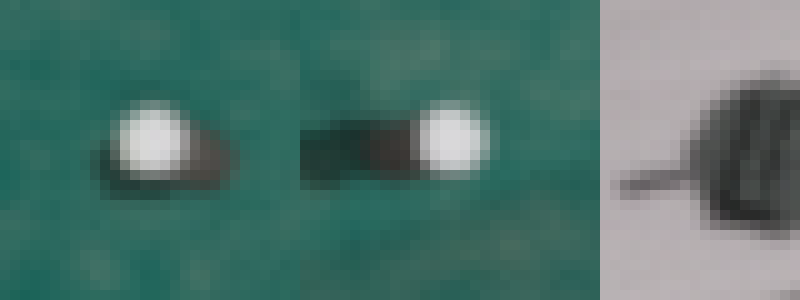

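View pics/z2.png

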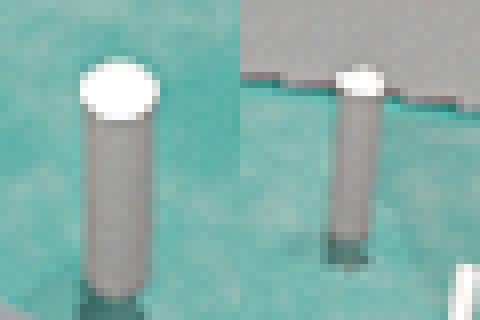

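Run:
```python
from h import *
for n,uv in(("top",(142.7,217.6)),("side",(250.5,286.75)),("top",(346.7,231.6)),("side",(304.5,155.75))):print(n,back(n,uv,62).round(1))
s=ctrl.state();R=np.array(s["eef_rot"]);p=np.array(s["tool_pos"])
print(R.T@(np.array([444.5,-291.5,140])-p))
```

```text
top [465.9 210.4  62. ]
side [465.5 210.7  62. ]
top [ 445.1 -293.5   62. ]
side [ 446.  -292.2   62. ]
[178.28814627 227.30832905  84.99359006]
```

drive_tool(
  deltas=[
    [[0,0,0],[2.94,3.8,1.42],1],
    [[0,0,0],[2.94,3.8,1.42],1],
    [[0,0,0],[2.94,3.8,1.42],1],
    [[0,0,0],[2.94,3.8,1.42],1],
    [[0,0,0],[2.94,3.8,1.42],1],
    [[0,0,0],[2.96,3.79,1.4],1],
    [[0,0,0],[0,0,0],1],
    [[0,0,0],[0,0,0],1],
  ],
)

```text
clock: 2.8
tool_pos: [445.1, -293.2, 140.2]
eef_rot: [[-0.209, 0.978, 0.0], [0.978, 0.209, -0.001], [-0.001, -0.0, -1.0]]
wrist_force: [1.1, 0.0, 1.4]
finger_gap: 91.0
```

Run:
```python
from h import *
for n in("side","top"):
    cv2.imwrite(f"pics/{n}1.png",ctrl.capture(n)[:,:,::-1])
```

```text
(no output)
```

View pics/side1.png

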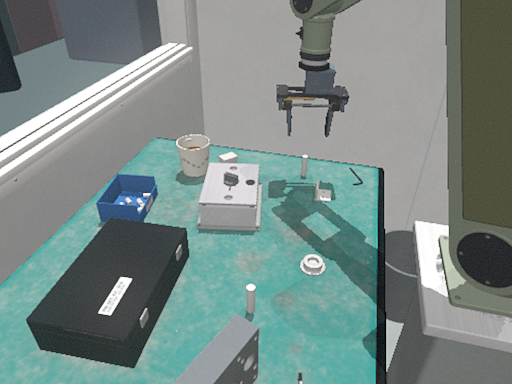

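View pics/top1.png

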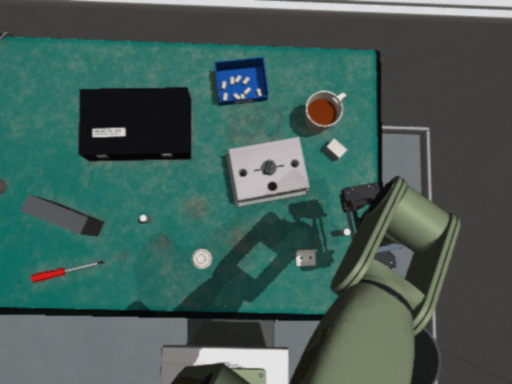

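Run:
```python
from h import *
print(proj("side",[[445.3,-293,129],[445.3+.978*50,-293+10,129],[445.3-.978*50,-303,129]]))
zoom("side","pics/side1.png",265,70,100,130,"pics/z3.png",5)
```

```text
[[306.9168152  133.68896916]
 [288.27642048 133.01073112]
 [325.61015819 134.36913375]]
```

View pics/z3.png

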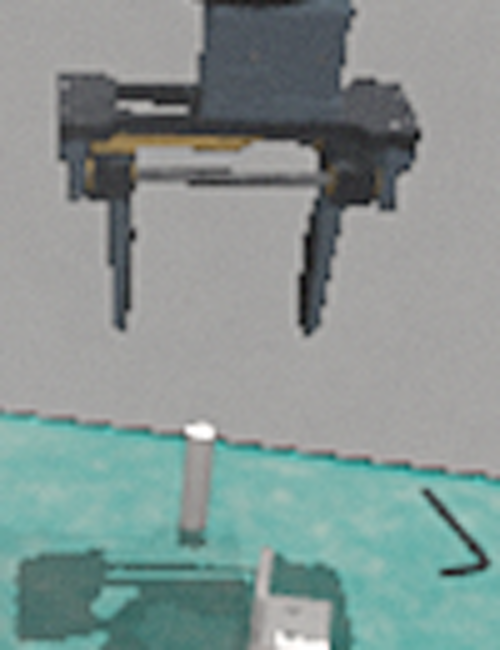

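drive_tool(
  deltas=[
    [[0,0,0],[0,0,3.5],1],
    [[0,0,0],[0,0,3.5],1],
    [[0,0,0],[0,0,2.1],1],
    [[0,0,0],[0,0,0],1],
    [[0,0,0],[0,0,0],0],
    [[0,0,0],[0,0,0],0],
    [[0,0,0],[0,0,0],0],
    [[0,0,0],[0,0,0],0],
    [[0,0,0],[0,0,0],0],
    [[0,0,0],[0,0,0],0],
  ],
  grip_force=30,
)

```text
clock: 4.15
tool_pos: [445.2, -292.8, 49.0]
eef_rot: [[-0.209, 0.978, 0.0], [0.978, 0.209, -0.0], [-0.0, 0.0, -1.0]]
wrist_force: [-0.5, 0.2, -0.1]
finger_gap: 34.1
```

drive_tool(
  deltas=[
    [[0,0,0],[0,0,0],0],
    [[0,0,0],[0,0,0],0],
    [[0,0,0],[0,0,0],0],
    [[0,0,0],[0,0,0],0],
    [[0,0,0],[0,0,0],0],
  ],
)

```text
clock: 4.78
tool_pos: [445.1, -292.8, 48.9]
eef_rot: [[-0.209, 0.978, -0.0], [0.978, 0.209, 0.0], [0.0, 0.0, -1.0]]
wrist_force: [-0.4, 0.0, -0.7]
finger_gap: 15.3
```

drive_tool(
  deltas=[
    [[0,0,0],[0,0,-3.5],0],
    [[0,0,0],[0,0,-4.0],0],
    [[0,0,0],[0,0,-2.6],0],
    [[0,0,0],[2.41,4.77,0],0],
    [[0,0,0],[2.41,4.77,0],0],
    [[0,0,0],[2.41,4.77,0],0],
    [[0,0,0],[2.43,4.76,0],0],
    [[0,0,0],[0,0,1.2],0],
    [[0,0,0],[0,0,0],0],
    [[0,0,0],[0,0,0],0],
  ],
)

```text
clock: 6.02
tool_pos: [610.3, -159.3, 137.9]
eef_rot: [[-0.208, 0.978, -0.001], [0.978, 0.208, -0.0], [0.0, -0.001, -1.0]]
wrist_force: [-0.3, -0.5, -0.8]
finger_gap: 15.3
```

Run:
```python
from h import *
s=ctrl.state();print(s["tool_pos"],s["finger_gap"],s["wrist_force"])
for n in("side","top"):
    cv2.imwrite(f"pics/{n}2.png",ctrl.capture(n)[:,:,::-1])
zoom("side","pics/side2.png",190,60,90,140,"pics/z4.png",6) if 0 else zoom("side","pics/side2.png",180,100,100,110,"pics/z4.png",5)
zoom("top","pics/top2.png",220,110,120,110,"pics/z5.png",5)
# where would a pin bottom centre over bore appear, at z=?
t=s["tool_pos"];print(proj("side",[[611.5,-158.5,t[2]-49],[611.5,-158.5,72]]),proj("top",[[611.5,-158.5,t[2]+13],[611.5,-158.5,72]]))
```

```text
[ 610.3112376  -159.33366126  137.88870252] 15.266879807736982 [-0.2694148  -0.54737501 -0.78244289]
[[233.01052315 162.3045101 ]
 [233.12334092 168.00915467]] [[297.89809331 156.08292928]
 [293.71109085 163.24327752]]
```

View pics/z4.png

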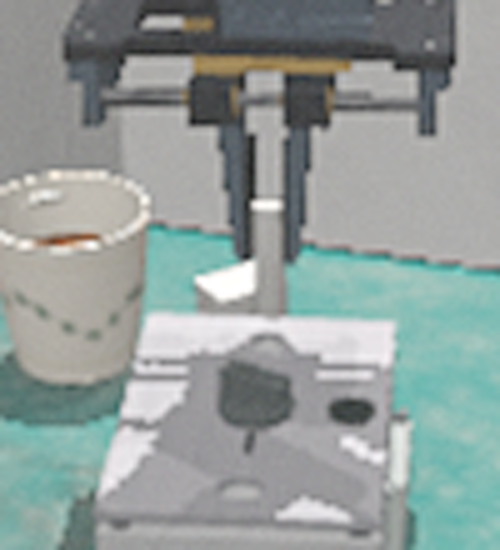

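View pics/z5.png

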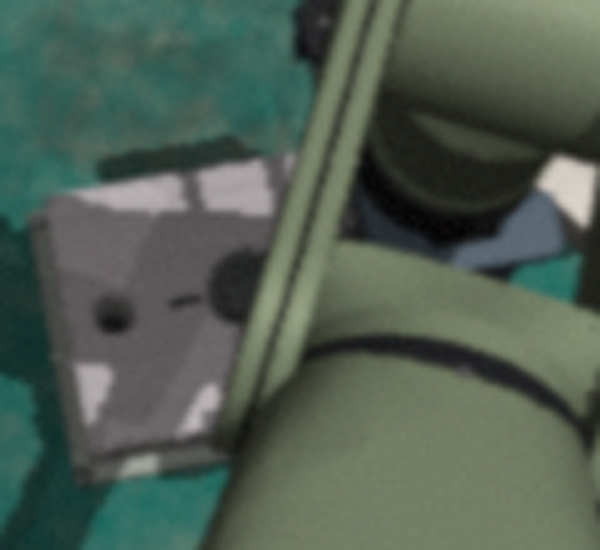

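Run:
```python
from h import *
im=cv2.imread("pics/side2.png")[130:180,215:255]
cv2.imwrite("pics/z6.png",cv2.resize(im,None,fx=12,fy=12,interpolation=cv2.INTER_NEAREST))
t=ctrl.state()["tool_pos"]
print(proj("side",[[t[0],t[1],t[2]+13],[t[0],t[1],t[2]-49],[611.5,-158.5,150.9]]))
```

```text
[[232.98091558 140.09244866]
 [233.39985785 161.98724402]
 [232.5775432  140.41082522]]
```

View pics/z6.png

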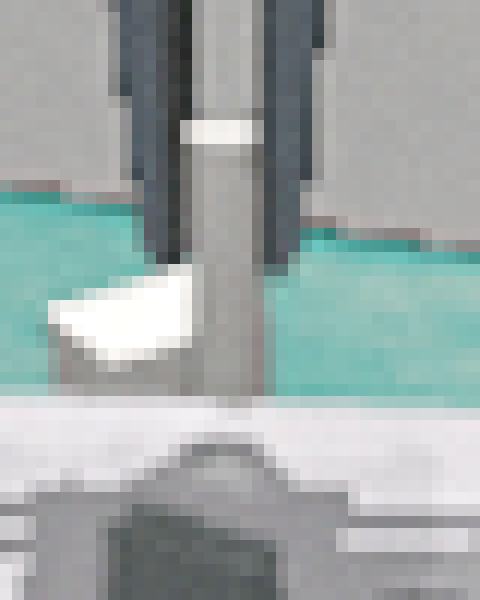

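drive_tool(
  deltas=[
    [[0,0,0],[0.05,0.08,1.0],0],
    [[0,0,0],[0,0,0.6],0],
    [[0,0,0],[0,0,0.4],0],
    [[0,0,0],[0,0,0],0],
    [[0,0,0],[0,0,0],0],
  ],
)

```text
clock: 6.75
tool_pos: [612.2, -157.8, 118.1]
eef_rot: [[-0.209, 0.978, 0.0], [0.978, 0.209, -0.0], [-0.0, 0.0, -1.0]]
wrist_force: [0.5, 0.2, -1.8]
finger_gap: 15.3
```

drive_tool(
  deltas=[
    [[0,0,0],[-0.03,-0.05,0.4],0],
    [[0,0,0],[0,0,0.4],0],
    [[0,0,0],[0,0,0],0],
  ],
)

```text
clock: 7.12
tool_pos: [611.3, -158.1, 109.4]
eef_rot: [[-0.209, 0.978, -0.001], [0.978, 0.209, 0.0], [0.0, -0.001, -1.0]]
wrist_force: [0.1, 0.5, -0.3]
finger_gap: 15.3
```

drive_tool(
  deltas=[
    [[0,0,0],[0,0,0.8],0],
    [[0,0,0],[0,0,0.8],0],
    [[0,0,0],[0,0,0.7],0],
    [[0,0,0],[0,0,0],0],
  ],
)

```text
clock: 7.62
tool_pos: [611.2, -158.1, 86.0]
eef_rot: [[-0.209, 0.978, -0.001], [0.978, 0.209, 0.0], [0.001, -0.001, -1.0]]
wrist_force: [0.3, 0.7, -0.6]
finger_gap: 15.5
```

drive_tool(
  deltas=[
    [[0,0,0],[0,0,0],0.5],
    [[0,0,0],[0,0,0],0.5],
    [[0,0,0],[0,0,0],0.5],
    [[0,0,0],[0,0,0],0.5],
    [[0,0,0],[0,0,-3],0.5],
    [[0,0,0],[0,0,-5],0.7],
    [[0,0,0],[0,0,0],1],
    [[0,0,0],[0,0,0],1],
  ],
)

```text
clock: 8.62
tool_pos: [611.2, -158.1, 166.7]
eef_rot: [[-0.209, 0.978, -0.0], [0.978, 0.209, 0.0], [0.0, -0.0, -1.0]]
wrist_force: [0.2, -0.4, 0.3]
finger_gap: 72.7
```

Run:
```python
from h import *
s=ctrl.state();print(s["tool_pos"],s["finger_gap"],s["wrist_force"])
for n in("side",):
    cv2.imwrite(f"pics/{n}3.png",ctrl.capture(n)[:,:,::-1])
zoom("side","pics/side3.png",185,120,90,120,"pics/z7.png",5)
print(proj("side",[[611.5,-158.5,82]]))
t=s["tool_pos"];R=np.array(s["eef_rot"]);print(R.T@(np.array([465.7,210.5,166])-t))
```

```text
[ 611.24058553 -158.07871063  166.71082457] 72.71990146683997 [ 0.17809894 -0.43048197  0.33340186]
[[233.05679401 164.64420191]]
[390.88403955 -65.12977114   0.78343417]
```

View pics/z7.png

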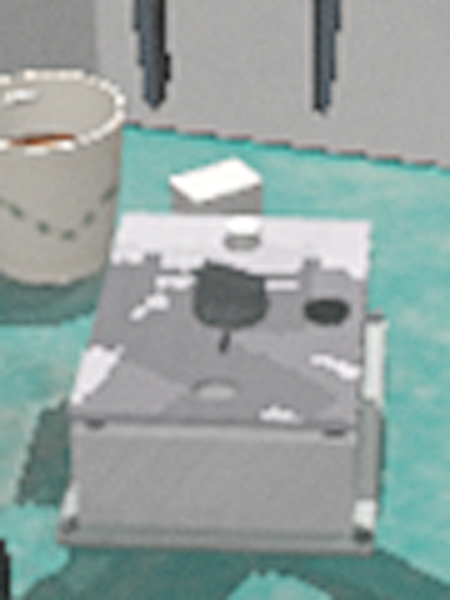

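drive_tool(
  deltas=[
    [[0,0,0],[5.58,-0.93,0],1],
    [[0,0,0],[5.58,-0.93,0],1],
    [[0,0,0],[5.58,-0.93,0],1],
    [[0,0,0],[5.58,-0.93,0],1],
    [[0,0,0],[5.58,-0.93,0],1],
    [[0,0,0],[5.58,-0.93,0],1],
    [[0,0,0],[5.61,-0.93,0],1],
    [[0,0,0],[0,0,2.7],1],
    [[0,0,0],[0,0,0],1],
    [[0,0,0],[0,0,0],1],
  ],
)

```text
clock: 9.93
tool_pos: [466.3, 210.0, 139.8]
eef_rot: [[-0.209, 0.978, -0.001], [0.978, 0.209, -0.0], [-0.0, -0.001, -1.0]]
wrist_force: [-0.9, -0.4, -0.6]
finger_gap: 90.9
```

Run:
```python
from h import *
s=ctrl.state();print(s["tool_pos"],s["finger_gap"],s["wrist_force"])
for n in("side",):
    cv2.imwrite(f"pics/{n}4.png",ctrl.capture(n)[:,:,::-1])
zoom("side","pics/side4.png",190,200,130,120,"pics/z8.png",5)
t=s["tool_pos"]
print(proj("side",[[465.7,210.5,62],[t[0],t[1],62],[t[0],t[1],t[2]-11]]))
```

```text
[466.27420722 209.98155393 139.77047871] 90.94581737471954 [-0.92038348 -0.44721014 -0.55264716]
[[250.44879478 286.64801412]
 [250.21318803 286.37136898]
 [250.49412016 258.88347652]]
```

View pics/z8.png

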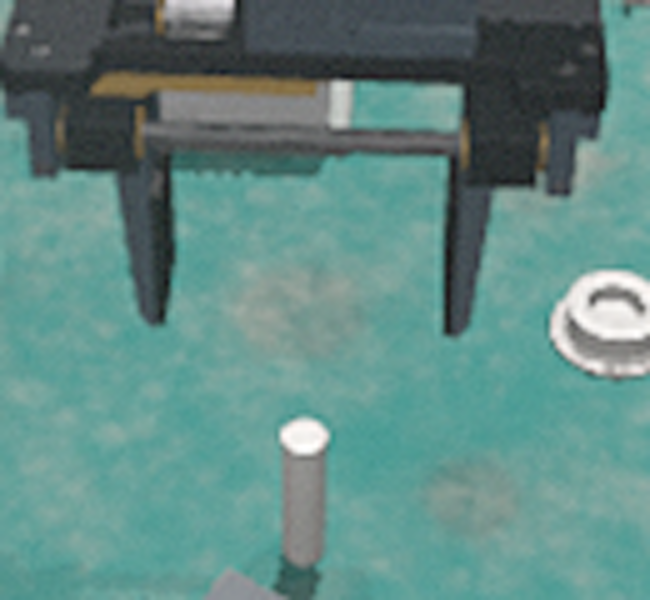

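drive_tool(
  deltas=[
    [[0,0,0],[0,0,3.5],1],
    [[0,0,0],[0,0,3.5],0.6],
    [[0,0,0],[0,0,2.1],0.5],
    [[0,0,0],[0,0,0],0.3],
    [[0,0,0],[0,0,0],0],
    [[0,0,0],[0,0,0],0],
    [[0,0,0],[0,0,0],0],
    [[0,0,0],[0,0,0],0],
    [[0,0,0],[0,0,0],0],
    [[0,0,0],[0,0,0],0],
  ],
  grip_force=30,
)

```text
clock: 11.22
tool_pos: [466.2, 210.5, 49.1]
eef_rot: [[-0.21, 0.978, 0.0], [0.978, 0.21, 0.0], [-0.0, 0.0, -1.0]]
wrist_force: [-0.8, -0.5, 1.5]
finger_gap: 15.2
```

drive_tool(
  deltas=[
    [[0,0,0],[0,0,0],0],
    [[0,0,0],[0,0,0],0],
    [[0,0,0],[0,0,0],0],
  ],
)

```text
clock: 11.6
tool_pos: [466.3, 210.5, 49.1]
eef_rot: [[-0.209, 0.978, 0.0], [0.978, 0.209, 0.0], [0.0, 0.0, -1.0]]
wrist_force: [0.1, 0.3, 2.6]
finger_gap: 15.4
```

drive_tool(
  deltas=[
    [[0,0,0],[0,0,-3.5],0],
    [[0,0,0],[0,0,-4.0],0],
    [[0,0,0],[0,0,-2.5],0],
    [[0,0,0],[-5.21,1.31,0],0],
    [[0,0,0],[-5.21,1.31,0],0],
    [[0,0,0],[-5.21,1.31,0],0],
    [[0,0,0],[-5.21,1.31,0],0],
    [[0,0,0],[-5.2,1.29,0],0],
    [[0,0,0],[0,0,1.2],0],
    [[0,0,0],[0,0,0],0],
  ],
)

```text
clock: 12.85
tool_pos: [582.7, -30.2, 134.9]
eef_rot: [[-0.209, 0.978, -0.005], [0.978, 0.209, 0.001], [0.002, -0.005, -1.0]]
wrist_force: [-0.2, 1.2, -1.3]
finger_gap: 15.8
```

drive_tool(
  deltas=[
    [[0,0,0],[0,0,0],0],
    [[0,0,0],[0,0,0],0],
  ],
)

```text
clock: 13.1
tool_pos: [584.3, -29.4, 137.3]
eef_rot: [[-0.211, 0.977, 0.0], [0.977, 0.211, -0.0], [-0.0, 0.0, -1.0]]
wrist_force: [0.8, 0.3, -0.8]
finger_gap: 15.5
```

Run:
```python
from h import *
s=ctrl.state();print(s["tool_pos"],s["finger_gap"],s["wrist_force"])
for n in("side","top"):
    cv2.imwrite(f"pics/{n}5.png",ctrl.capture(n)[:,:,::-1])
im=cv2.imread("pics/side5.png")[140:220,195:265]
cv2.imwrite("pics/z9.png",cv2.resize(im,None,fx=7,fy=7,interpolation=cv2.INTER_NEAREST))
zoom("top","pics/top5.png",200,110,120,110,"pics/z10.png",5)
t=s["tool_pos"]
print(proj("side",[[t[0],t[1],t[2]+13],[t[0],t[1],t[2]-49],[t[0],t[1],72]]))
```

```text
[584.31868123 -29.4297563  137.3116245 ] 15.481486975381904 [ 0.80169008  0.31562766 -0.83071333]
[[227.00335878 168.01765244]
 [227.70168053 191.44435189]
 [227.87658024 197.31173708]]
```

View pics/z9.png

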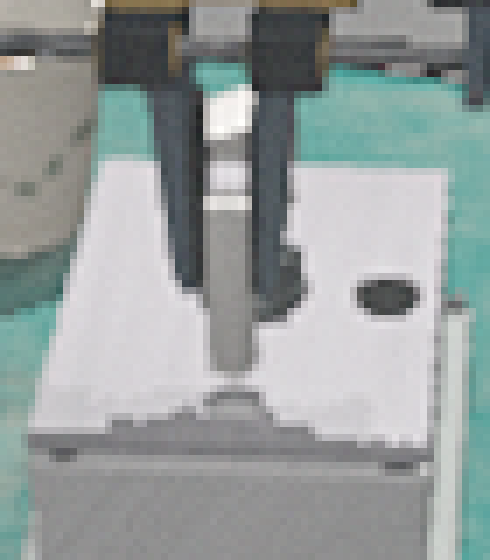

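View pics/z10.png

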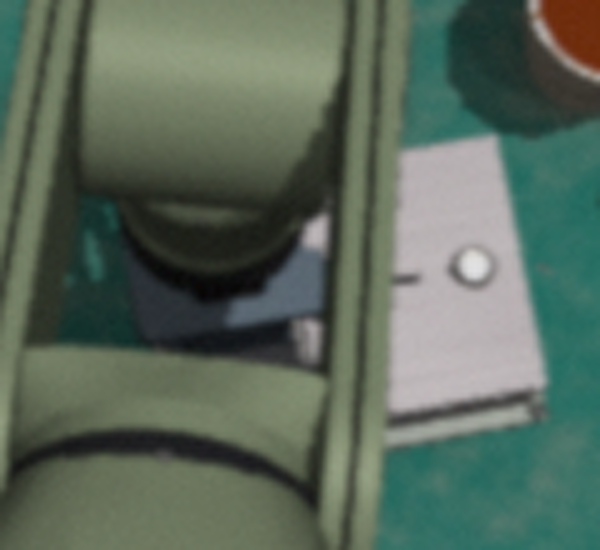

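drive_tool(
  deltas=[
    [[0,0,0],[-0.05,0,1.0],0],
    [[0,0,0],[0,0,0.6],0],
    [[0,0,0],[0,0,0.4],0],
    [[0,0,0],[0,0,0],0],
    [[0,0,0],[0,0,0],0],
  ],
)

```text
clock: 13.82
tool_pos: [584.8, -31.1, 117.0]
eef_rot: [[-0.209, 0.978, 0.0], [0.978, 0.209, -0.0], [-0.0, 0.0, -1.0]]
wrist_force: [0.2, -0.6, -1.0]
finger_gap: 15.1
```

drive_tool(
  deltas=[
    [[0,0,0],[0.05,0,0.4],0],
    [[0,0,0],[0,0,0.4],0],
    [[0,0,0],[0,0,0],0],
  ],
)

```text
clock: 14.2
tool_pos: [584.2, -30.5, 108.5]
eef_rot: [[-0.209, 0.978, -0.001], [0.978, 0.209, -0.0], [0.0, -0.001, -1.0]]
wrist_force: [0.1, 0.4, -2.0]
finger_gap: 14.8
```

drive_tool(
  deltas=[
    [[0,0,0],[0,0,0.8],0],
    [[0,0,0],[0,0,0.8],0],
    [[0,0,0],[0,0,0.6],0],
    [[0,0,0],[0,0,0],0],
  ],
)

```text
clock: 14.7
tool_pos: [584.0, -30.5, 86.2]
eef_rot: [[-0.209, 0.978, -0.002], [0.978, 0.209, -0.0], [0.0, -0.001, -1.0]]
wrist_force: [0.2, -1.2, -1.7]
finger_gap: 15.6
```

drive_tool(
  deltas=[
    [[0,0,0],[0,0,0],0.5],
    [[0,0,0],[0,0,0],0.5],
    [[0,0,0],[0,0,0],0.5],
    [[0,0,0],[0,0,0],0.5],
    [[0,0,0],[0,0,-3],0.5],
    [[0,0,0],[0,0,-5],0.5],
    [[0,0,0],[6,0,-2],0.5],
    [[0,0,0],[6,0,0],0.5],
    [[0,0,0],[0,0,0],0.5],
    [[0,0,0],[0,0,0],0.5],
  ],
)

```text
clock: 15.95
tool_pos: [559.5, 85.9, 186.7]
eef_rot: [[-0.21, 0.978, 0.0], [0.978, 0.21, -0.001], [-0.001, -0.0, -1.0]]
wrist_force: [0.2, -0.5, 0.5]
finger_gap: 45.7
```

Run:
```python
from h import *
s=ctrl.state();print(s["tool_pos"],s["finger_gap"],s["wrist_force"])
for n in("side","top"):
    cv2.imwrite(f"pics/{n}6.png",ctrl.capture(n)[:,:,::-1])
    print(n,[(round(float(d["score"]),2),d["rect"]) for d in ctrl.outline_of(n,"pin_a_mid")])
zoom("side","pics/side6.png",185,130,110,110,"pics/z11.png",5)
zoom("top","pics/top6.png",215,120,110,100,"pics/z12.png",6)
print(proj("side",[[611.5,-158.5,82],[584.3,-30.2,82]]),proj("top",[[611.5,-158.5,82],[584.3,-30.2,82]]))
```

```text
[559.48781626  85.91513722 186.66301309] 45.71775057374336 [ 0.24935612 -0.54482447  0.52552567]
side [(0.62, [224.6, 194.0, 8.1, 5.7])]
top [(0.57, [201.4, 251.3, 13.4, 15.9]), (0.48, [240.7, 169.3, 3.3, 5.8])]
[[233.05679401 164.64420191]
 [227.88046741 193.54678328]] [[294.20766899 162.39406082]
 [242.09924666 171.6173244 ]]
```

View pics/z11.png

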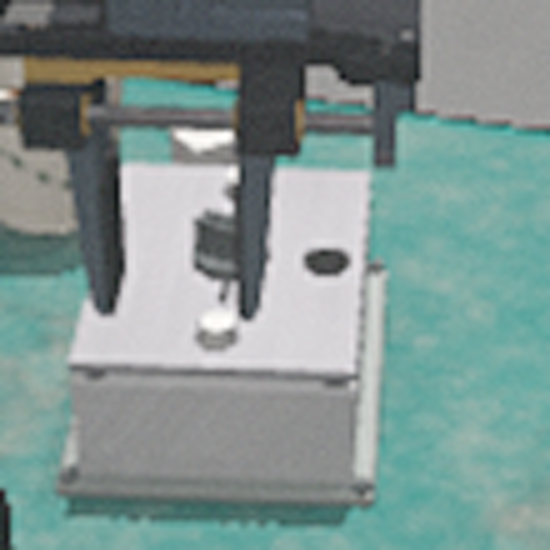

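View pics/z12.png

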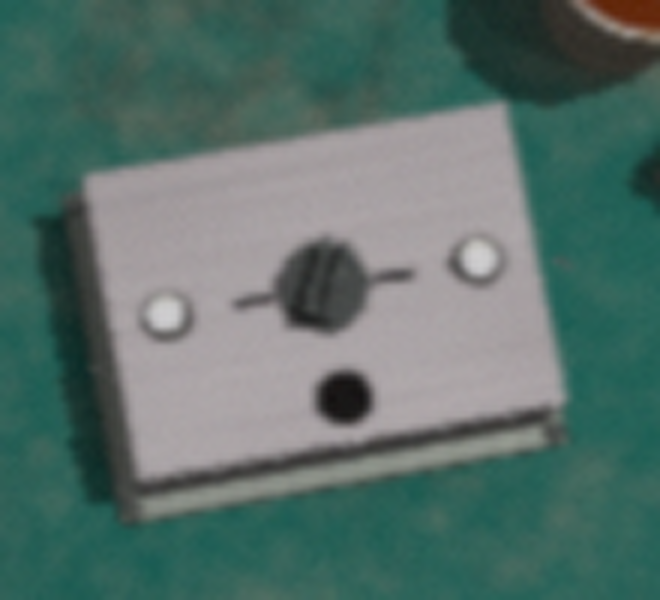

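Run:
```python
from h import *
im=cv2.imread("pics/top6.png")[150:186,245:295]
cv2.imwrite("pics/z13.png",cv2.resize(im,None,fx=16,fy=16,interpolation=cv2.INTER_CUBIC))
g=cv2.imread("pics/top6.png",0)
th=(g<140).astype(np.uint8)
n,l,st,ce=cv2.connectedComponentsWithStats(th[150:186,255:283]);print(st,ce+[255,150])
c=[598,-94.5];
import math
# rays: predicted bar outlines for various q in the top image
big=cv2.resize(im,None,fx=16,fy=16,interpolation=cv2.INTER_CUBIC)
ctr=np.array([597.7,-94.2])
for q,col in((1.0,(0,0,255)),(1.15,(0,255,0)),(1.3,(255,0,0))):
    a=math.radians(102.1)+q;d=np.array([math.cos(a),math.sin(a)])
    P=proj("top",[[*(ctr+d*17),94],[*(ctr-d*17),94]])
    P=((P-[245,150]+.5)*16).astype(int);cv2.line(big,tuple(map(int,P[0])),tuple(map(int,P[1])),col,1)
cv2.imwrite("pics/z14.png",big)
```

```text
[[  0   0  28  36 721]
 [  0   9  28  17 246]
 [ 12  31  11   5  41]] [[268.39528433 166.64493759]
 [268.23577236 167.35365854]
 [271.92682927 183.41463415]]
```

View pics/z13.png

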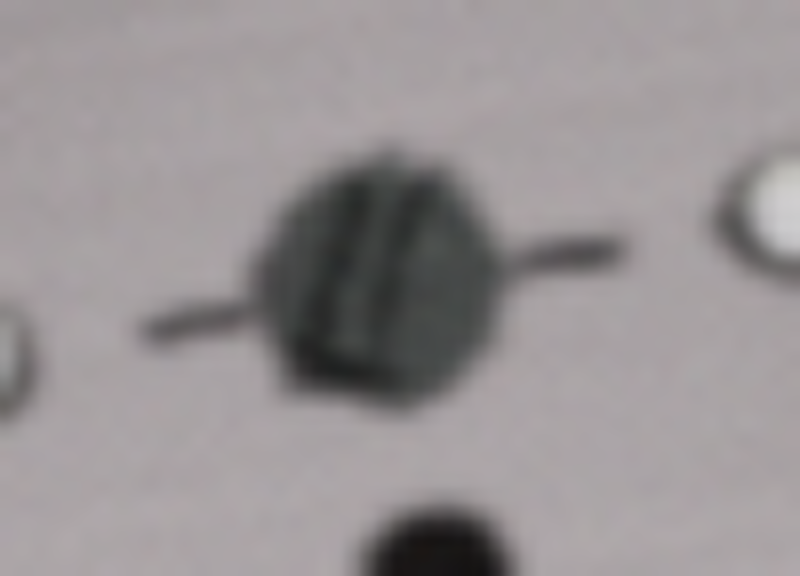

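View pics/z14.png

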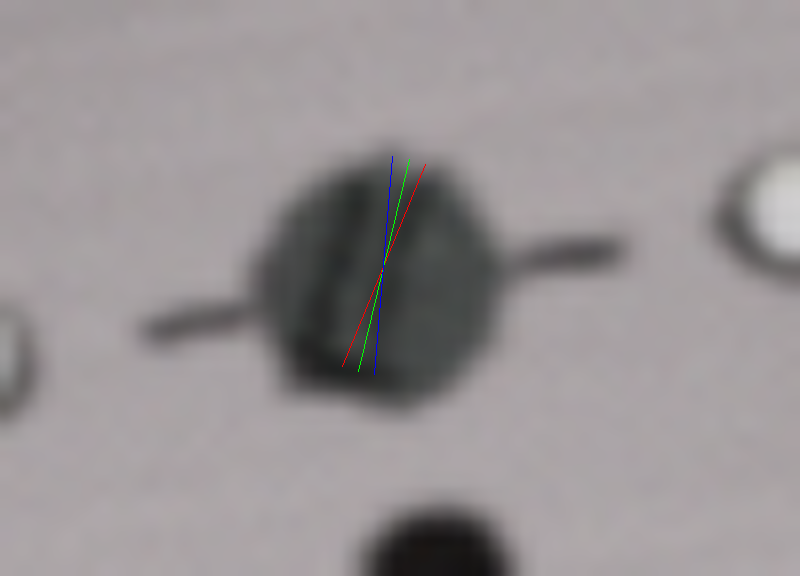

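drive_tool(
  deltas=[
    [[0,0,0],[-4.6,0,0],0.5],
    [[0,0,0],[-4.6,0,0],0.5],
    [[0,0,0],[-4.6,0,0],0.5],
    [[0,0,0],[-4.62,-0.03,0],0.5],
    [[0,0,-0.18],[0,0,0],0.5],
    [[0,0,-0.18],[0,0,0],0.5],
    [[0,0,-0.18],[0,0,0],0.5],
    [[0,0,-0.18],[0,0,0],0.5],
    [[0,0,-0.18],[0,0,0],0.5],
    [[0,0,-0.18],[0,0,0],0.5],
  ],
)

```text
clock: 17.4
tool_pos: [597.6, -95.3, 186.4]
eef_rot: [[-0.962, 0.272, -0.0], [0.272, 0.962, -0.0], [0.0, -0.0, -1.0]]
wrist_force: [0.0, 0.4, -0.4]
finger_gap: 46.1
```

drive_tool(
  deltas=[
    [[0,0,-0.12],[0,0,2],0.5],
    [[0,0,0],[0,0,3],0.5],
    [[0,0,0],[0,0,0],0.5],
    [[0,0,0],[0,0,0],0.5],
    [[0,0,0],[0,0,0],0.5],
  ],
)

```text
clock: 18.02
tool_pos: [598.6, -94.5, 138.1]
eef_rot: [[-0.987, 0.16, 0.003], [0.16, 0.987, -0.001], [-0.003, -0.0, -1.0]]
wrist_force: [0.3, -0.4, 0.3]
finger_gap: 45.9
```

Run:
```python
from h import *
s=ctrl.state();print(s["tool_pos"],s["eef_rot"],s["finger_gap"],s["wrist_force"],s["qpos"])
cv2.imwrite("pics/side7.png",ctrl.capture("side")[:,:,::-1])
zoom("side","pics/side7.png",185,110,110,110,"pics/z15.png",5)
R=np.array(s["eef_rot"]);t=s["tool_pos"];print(R.T@(np.array([597.7,-94.3,91.5])-t),proj("side",[[597.7,-94.3,94],[*t[:2],t[2]-11]]))
```

```text
[598.63590107 -94.4611469  138.08105112] [[-9.87187071e-01  1.59547107e-01  2.53130578e-03]
 [ 1.59546348e-01  9.87190312e-01 -5.00379785e-04]
 [-2.57871469e-03 -9.01078630e-05 -9.99996671e-01]] 45.9402631369067 [ 0.29165285 -0.44408952  0.34143227] [-1.00527182e+01  2.46784753e+01  9.28861899e+01 -3.29083698e-03
  6.22875237e+01 -9.08705885e+01]
[1.06973908e+00 1.39596720e-02 4.65784464e+01] [[230.58321712 174.09394939]
 [229.93595458 162.05829554]]
```

View pics/z15.png

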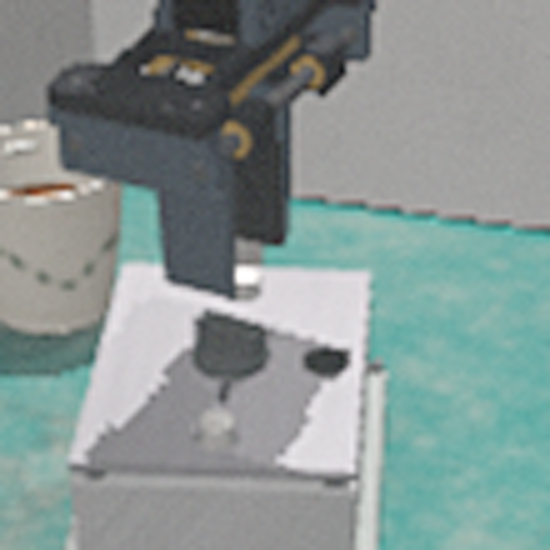

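drive_tool(
  deltas=[
    [[0,0,0],[0.0,0,2.0],0.5],
    [[0,0,0],[0,0,1.6],0.5],
    [[0,0,0],[0,0,0.6],0.5],
    [[0,0,0],[0,0,0.4],0.5],
    [[0,0,0],[0,0,0],0.5],
    [[0,0,0],[0,0,0],0.5],
  ],
  grip_force=20,
)

```text
clock: 18.82
tool_pos: [598.2, -94.1, 91.2]
eef_rot: [[-0.987, 0.159, 0.001], [0.159, 0.987, -0.0], [-0.001, -0.0, -1.0]]
wrist_force: [-0.1, 0.1, -0.5]
finger_gap: 45.8
```

drive_tool(
  deltas=[
    [[0,0,0],[0,0,0],0.3],
    [[0,0,0],[0,0,0],0.2],
    [[0,0,0],[0,0,0],0.1],
    [[0,0,0],[0,0,0],0],
    [[0,0,0],[0,0,0],0],
    [[0,0,0],[0,0,0],0],
    [[0,0,0],[0,0,0],0],
  ],
  grip_force=20,
)

```text
clock: 19.7
tool_pos: [598.2, -95.4, 90.8]
eef_rot: [[-0.987, 0.159, 0.001], [0.159, 0.987, -0.002], [-0.001, -0.002, -1.0]]
wrist_force: [0.5, -5.0, -0.4]
finger_gap: 11.8
```

drive_tool(
  deltas=[
    [[0,0,0],[0,-0.1,0],0],
    [[0,0,0.15],[0,0,0],0],
    [[0,0,0.15],[0,0,0],0],
    [[0,0,0.15],[0,0,0],0],
    [[0,0,0.15],[0,0,0],0],
    [[0,0,0],[0,0,0],0],
  ],
)

```text
clock: 20.45
tool_pos: [598.4, -95.0, 90.9]
eef_rot: [[-0.726, 0.688, 0.002], [0.688, 0.726, -0.0], [-0.001, 0.001, -1.0]]
wrist_force: [2.2, -1.9, -1.1]
finger_gap: 11.8
```

drive_tool(
  deltas=[
    [[0,0,0.15],[0,0,0],0],
    [[0,0,0.15],[0,0,0],0],
    [[0,0,0.15],[0,0,0],0],
    [[0,0,0.15],[0,0,0],0],
    [[0,0,0],[0,0,0],0],
    [[0,0,0],[0,0,0],0],
    [[0,0,0],[0,0,0],0],
  ],
)

```text
clock: 21.32
tool_pos: [598.8, -94.8, 90.9]
eef_rot: [[-0.213, 0.977, 0.003], [0.977, 0.213, 0.0], [-0.0, 0.003, -1.0]]
wrist_force: [4.6, 0.1, -2.8]
finger_gap: 11.9
```

drive_tool(
  deltas=[
    [[0,0,0],[0,0,0],0.4],
    [[0,0,0],[0,0,0],0.4],
    [[0,0,0],[0,0,0],0.4],
    [[0,0,0],[0,0,-3],0.4],
    [[0,0,0],[0,0,-5],0.3],
    [[0,0,0],[6,0,0],0],
    [[0,0,0],[6,0,0],0],
    [[0,0,0],[3,0,0],0],
    [[0,0,0],[0,0,0],0],
    [[0,0,0],[0,0,0],0],
  ],
)

```text
clock: 22.58
tool_pos: [566.2, 51.0, 170.7]
eef_rot: [[-0.21, 0.978, -0.0], [0.978, 0.21, -0.001], [-0.001, -0.0, -1.0]]
wrist_force: [0.1, 0.7, -0.3]
finger_gap: -0.0
```

Run:
```python
from h import *
s=ctrl.state();print(s["tool_pos"],s["eef_rot"],s["finger_gap"],s["wrist_force"])
for n in("side","top"):
    cv2.imwrite(f"pics/{n}8.png",ctrl.capture(n)[:,:,::-1])
zoom("side","pics/side8.png",185,130,110,110,"pics/z16.png",5)
zoom("top","pics/top8.png",215,120,110,100,"pics/z17.png",6)
R=np.array(s["eef_rot"]);t=s["tool_pos"]
c=np.array([597.9,-94.6])-47*np.array([.978,.209]);print(c,R.T@(np.array([*c,100])-t))
```

```text
[566.23100943  51.03967444 170.70917261] [[-2.09756488e-01  9.77753651e-01 -1.18286588e-04]
 [ 9.77753449e-01  2.09756363e-01 -6.78828405e-04]
 [-6.38915586e-04 -2.58043782e-04 -9.99999763e-01]] -0.008087036681800277 [ 0.10229659  0.7224649  -0.29801608]
[ 551.934 -104.423] [-148.96009847  -46.56999228   70.81637945]
```

View pics/z16.png

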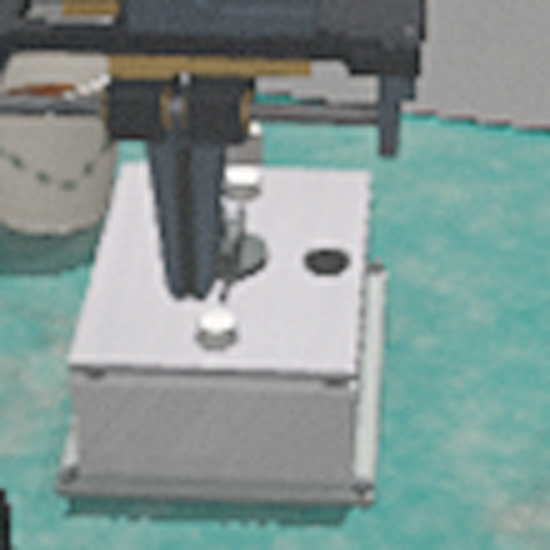

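View pics/z17.png

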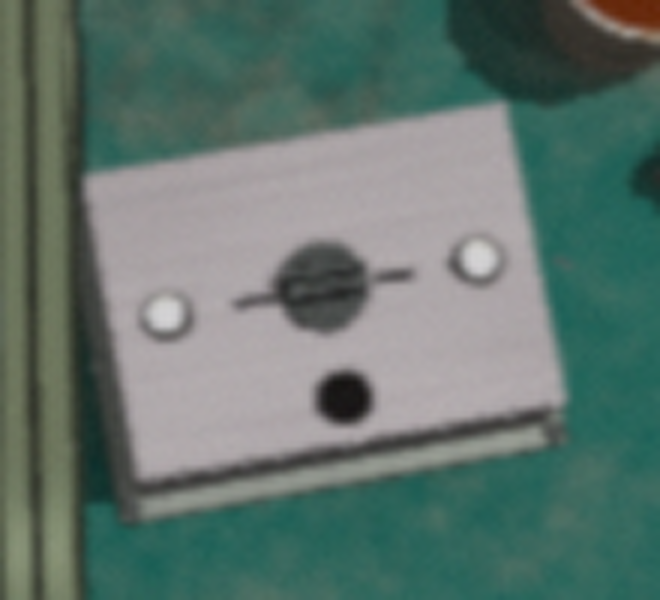

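drive_tool(
  deltas=[
    [[0,0,0],[-4.97,-1.55,0],0],
    [[0,0,0],[-4.97,-1.55,0],0],
    [[0,0,0],[-4.96,-1.56,0],0],
    [[0,0,0],[0,0,3],0],
    [[0,0,0],[0,0,3],0],
    [[0,0,0],[0,0,1.7],0],
    [[0,0,0],[0,0,0],0],
    [[0,0,0],[0,0,0],0],
    [[0,0,0],[0,0,0],0],
  ],
)

```text
clock: 23.8
tool_pos: [552.6, -104.2, 94.7]
eef_rot: [[-0.209, 0.978, 0.002], [0.978, 0.209, -0.001], [-0.001, 0.002, -1.0]]
wrist_force: [-0.0, 0.3, 0.1]
finger_gap: 0.3
```

drive_tool(
  deltas=[
    [[0,0,0],[0,0,0.4],0],
    [[0,0,0],[0,0,0.4],0],
    [[0,0,0],[0,0,0],0],
    [[0,0,0],[0,0,0],0],
  ],
)

```text
clock: 24.3
tool_pos: [551.8, -103.8, 85.7]
eef_rot: [[-0.21, 0.978, -0.0], [0.978, 0.21, -0.0], [-0.0, -0.0, -1.0]]
wrist_force: [-0.1, 0.0, -0.0]
finger_gap: 0.3
```

drive_tool(
  deltas=[
    [[0,0,0],[0,0,0.3],0],
    [[0,0,0],[0,0,0.2],0],
    [[0,0,0],[0,0,0.2],0],
    [[0,0,0],[0,0,0],0],
    [[0,0,0],[0,0,0],0],
  ],
)

```text
clock: 24.92
tool_pos: [552.0, -103.8, 79.6]
eef_rot: [[-0.209, 0.978, 0.001], [0.978, 0.209, -0.0], [-0.0, 0.001, -1.0]]
wrist_force: [-2.1, 0.4, 7.7]
finger_gap: 0.4
```

Pressed about 5.4 mm with 7.7 N, so it's nearly home. I'll press a little further.

drive_tool(
  deltas=[
    [[0,0,0],[0,0,0.2],0],
    [[0,0,0],[0,0,0.1],0],
    [[0,0,0],[0,0,0],0],
    [[0,0,0],[0,0,0],0],
    [[0,0,0],[0,0,0],0],
  ],
)

```text
clock: 25.55
tool_pos: [552.0, -103.8, 79.2]
eef_rot: [[-0.209, 0.978, 0.002], [0.978, 0.209, -0.0], [-0.001, 0.002, -1.0]]
wrist_force: [-6.9, 1.6, 22.0]
finger_gap: 0.7
```

Run:
```python
from h import *
for n in("side","top"):
    cv2.imwrite(f"pics/{n}9.png",ctrl.capture(n)[:,:,::-1])
zoom("side","pics/side9.png",185,130,110,110,"pics/z18.png",5)
zoom("top","pics/top9.png",215,120,110,100,"pics/z19.png",6)
s=ctrl.state();print(s["tool_pos"],s["wrist_force"],s["clock"])
```

```text
[ 552.04586131 -103.82474627   79.13840152] [-6.87247061  1.1622704  23.17824845] 25.65
```

View pics/z18.png

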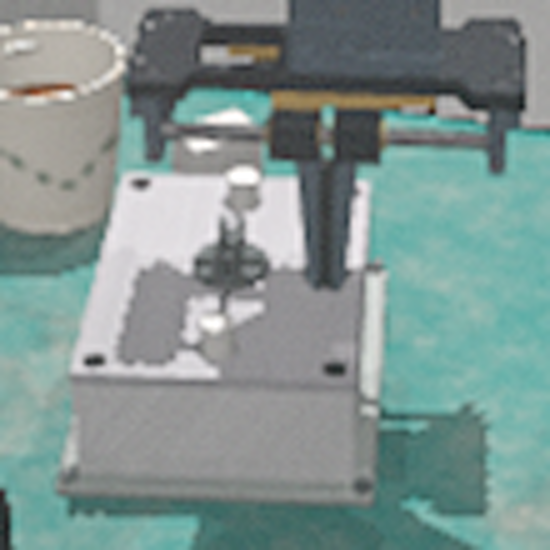

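View pics/z19.png

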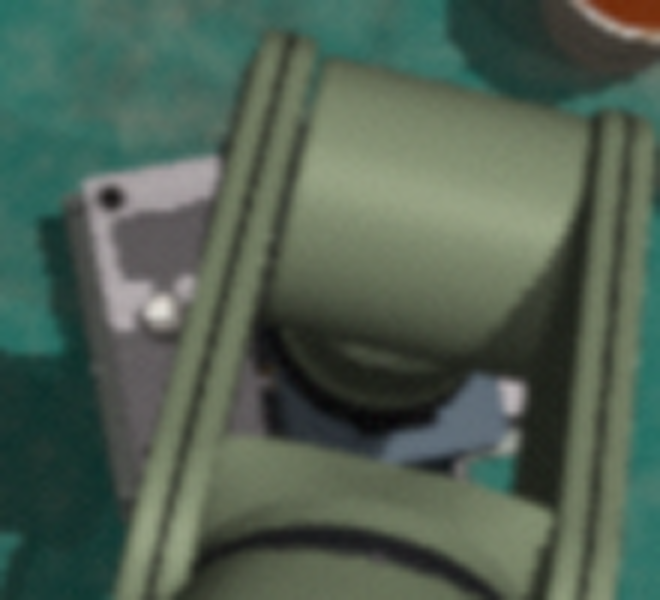

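```bash
python3 -c "
from workcell import ctrl
print(ctrl.finish_job()); s=ctrl.state(); print(s['clock'],s['tool_pos'],s['wrist_force'])"
```

```text
the job is handed in; nothing more can be done
None
the job is handed in; nothing more can be done
```

The job is handed in at about 25.7 s of the 69 s allowed, with the closed fingers still pressing the cover home on the rubber pad. `finish_job()` gives no verdict, so I only have my own checks:

- **Pins:** both went in with no upward force. The side camera showed each pin top where a seated pin's should be, about 10 mm above the raised cover.
- **Fastener:** I turned it about 1.2 rad clockwise. After I let go, the top camera showed the slot in line with both index marks. While the arm pressed the pad, it hid the fastener from the top camera, but in the side view the fastener still looked in line.
- **Cover:** it stopped about 6 mm down, with 22–23 N at the wrist. In the last side picture it sits flat on the housing.
- **Bystanders:** I never went near the end cap, bracket or square block, and saw nothing moved. I did not measure their positions at the end.

One small disagreement: the two cameras differed by up to 3 mm on the hole and pin positions, and a first guess for the second bore was 1–2 mm off the others. I lowered that pin slowly and checked the force as it entered. Closing on the fastener bar also gave about 5 N sideways, which I eased with a 1 mm shift before turning.

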